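# Re-zero the bench grinder and set it five clicks off

## Robot

A 6-joint arm with a two-finger parallel gripper is mounted at the origin on the work surface. World frame = base frame: x ahead of the robot, y to its left, z up, the work surface at z = 0. Lengths are in m, angles in rad, forces in N, time in s.
With the tool pointing down it reaches from about 0.25 to 0.85 m from the base axis. Payload 12.5 kg.
Tool frame: the origin (TCP) lies between the finger pads, 19 mm behind the fingertips; this is the grasp point; z points along the fingers, y is the line along which they close (so a half turn about z gives the same grasp; the last joint's range is limited). The gripper opens to 93 mm and grips with 3 to 60 N. Pads are 15 mm wide; open, the fingers measure 128 mm over their backs; the gripper's body (75 mm by 188 mm) begins 65 mm behind the grasp point.
Start: joints at [1.081, 0.351, 1.652, -0, 1.139, -0.085], TCP at [0.217, 0.506, 0.237] pointing down, gripper open.
Joint ranges: [-2.75, 2.75], [-0.79, 2.1], [0.01, 2.65], [-1.57, 4.71], [0.07, 3.14], [-2.87, 2.87]. Speed limits (rad/s): [2.22, 2.22, 2.79, 3.14, 3.14, 3.14].

## Interface

Orientations are given as [roll, pitch, yaw] about the fixed x, y, z axes, in that order (R = Rz(yaw) Ry(pitch) Rx(roll)).
In Python, from cell import robot gives the robot as it stands.
- The arm moves only by the tool apply_moves, never from a script. Its argument "plan" is a list of rows, each an object of numbers: "tx", "ty", "tz": the shift along the tool's x, y, z in cm; "turn": the turn about the tool's z in rad; "grip": the opening, from 0 (shut) to 1 (fully open). In form: [{"tx": .., "ty": .., "tz": .., "turn": .., "grip": ..}, ...]. A call has 1 to 12 rows; each row is the pose to reach, as a shift and turn from the pose commanded when the call began, along the tool's axes at that moment; what a row does not reach only later rows make up. A row lasts 1/8 s, in which the tool goes at most 62.5 mm and 10.7 degrees, less where a joint would pass 70% of its speed; a pose out of reach is approached as far as the arm can. A call with a gripper value outside its range is refused whole. The fingers move at their own pace and stop on an object; the grip force is fixed at half the most. Time passes only in rows, so rows that repeat a pose let the fingers close. It gives the time, the measured TCP pose, the force, the opening and the grip force at its end, in the units of the state.
- robot.state(): the state, without advancing time (a new reading comes with each control period).
- robot.snapshot(name): name is "scene" or "top" or "wrist"; returns (picture, depth): 420x560x3 uint8, red, green, blue; 420x560 float32, m along the optical axis (not along the pixel's ray), 0 where there is no reading.
- robot.camera_model(name): a dict with "intrinsics" (3x3 intrinsics, pixels), "R" (3x3) and "t" (3): a world point X has camera coordinates R X + t. Camera axes: x right, y down, z forward; pixel columns grow to the right and rows downward; lengths in m; the calibration is good to about 2 mm. A picture is of the moment at which its call begins: read the wrist's pose just before it. camera_model takes no time and is no camera call; for the wrist camera it gives the pose at the moment of the call.
- robot.close_job(): hands the job in; it is judged then, once.
The state is a dict: "time_s": time; "joint_positions": joint angles; "qvel": joint speeds; "effort": joint torques, N m; "tcp_pos": TCP position; "ee_rot": TCP orientation; "wrist_force": force on the tool from outside, world axes, zero at the start; "wrist_torque": the same for the moment, N m; "width": finger opening in m; "grip_force": force on a finger pad.
Only numpy, scipy, OpenCV 4.12 (cv2) and the standard library are available. Lean on these libraries where they do the work, as an engineer would, in place of code of your own. Each camera call takes 0.05 s, during which the arm holds its last target. There are 200 camera calls.

## Task

The burr grinder that mills spices for the scented candles has just been cleaned and its hopper is off. Find its zero again: turn the adjustment ring on top clockwise until you feel the burrs touch, without forcing them together, then back the ring off five clicks anticlockwise and let go. Leave the other things on the bench where they are.

Things in the scene. Friction and masses are not known exactly. Their poses are not given: they have to be found in the camera images.
- grinder: Grey bench burr grinder, hopper off, fixed to the bench: black foot plate 200 x 130 mm, motor tower at the rear, grinding head 190 x 118 mm whose flat top (deck) is 183 mm above the bench. Origin: on the bench straight below the ring's axis; z up, x towards the rear. 24 white lines on the deck around the ring are one click apart (every sixth is longer).
- ring: Dark steel adjustment ring on top of the head, 28 mm tall, its underside 9 mm above the deck: round, 62 mm across, with six upright lobes 8 mm wide that stand 5 mm proud. Origin: on its upright axis at its underside; z up, x axis points to the small white pointer rib on its top face. Clockwise from above closes the burrs. Starts 3 to 13 clicks open; where on the scale the burrs meet varies.
- ring_grip (a point): Point on the ring's axis 18 mm above its underside, 210 mm above the bench; axes as the ring: the TCP goes here, tool down, to grip the ring 62 mm across two opposite hollows (24 mm wide) between the lobes. Hollows lie every 60 degrees from the pointer (x axis). 24 clicks per turn, 15 degrees each, up to 0.3 N m to turn through (more if gripped off centre); let go, the ring settles into a click.
- upper_burr (a point): Grinding face of the upper burr, hidden in the head on the ring's axis; it rises 1.5 mm per anticlockwise turn (0.0625 mm per click), too little to measure. Once the burrs meet, the turning torque climbs by 6 N m per rad: 0.3 to 0.7 N m above the free turning torque is a sure touch; more than 0.25 rad past the meeting point (about 1.4 N m) damages them.
- lower_burr (a point): Grinding face of the lower burr, hidden in the head on the ring's axis, 165 mm above the bench; it yields a little when pressed on. The burr gap is the height of the upper burr's face above this point; pressed together it counts as negative.
- hopper: Smoke-grey hopper taken off the grinder, standing upside down on its lid: 104 mm across, 122 mm tall. Origin: centre of its underside. To be left alone.
- candle: Finished ochre pillar candle, 60 mm across, 120 mm tall plus wick. Origin: centre of its underside. To be left alone.
- brush: Wooden-handled burr cleaning brush lying flat, 170 mm long, 20 mm thick. Origin: its middle, at the bench; x towards the bristles. To be left alone.
- bin: Clear open catch bin 66 x 84 x 70 mm standing on the grinder's foot plate under the chute. Origin: centre of its underside. To be left alone.

How it is judged:
By the outcome, as a careful person would: the job done as asked, in the order asked, and still so for the second after the job is handed in, with the robot touching nothing.
It also fails if it takes over 67 s, if anything falls off the work surface, if the arm or the gripper's body presses on something with over 40 N, if the wrist force passes 120 N, or if a joint passes its speed limit or range.

## Working session

There is one attempt and no reset: what is moved stays moved. The work goes in short steps, Python scripts to look and compute and a tool call to move; the robot and the scene stay as the last step left them, time stands still between calls to the robot, and variables do not carry over. Pictures are saved under pics/ and viewed, at most 10 in all, crops included, and the job is handed in when it is done.

Besides the shell and the picture viewer there is one more tool, called after "Emit:" by a JSON object that holds its "fn" and its "kwargs", one argument or row to a line. apply_moves: Moves the arm, as the interface text tells. Its arguments: {"type":"object","properties":{"plan":{"type":"array"}},"required":["plan"]}

```bash
mkdir -p pics
python3 - <<'E'
from cell import robot
import cv2,numpy as np
s=robot.state(); print({k:np.round(v,3).tolist() for k,v in s.items()})
a,d=robot.snapshot("top"); b,e=robot.snapshot("scene")
np.savez('v0.npz',a=a,d=d,b=b,e=e)
cv2.imwrite('pics/top0.png',a[:,:,::-1]); cv2.imwrite('pics/sc0.png',b[:,:,::-1])
print(robot.camera_model("top"))
E
```

```text
{'time_s': 0.0, 'joint_positions': [1.081, 0.351, 1.652, 0.0, 1.139, -0.085], 'qvel': [0.002, -0.001, -0.001, -0.001, 0.001, 0.001], 'effort': [0.002, -49.731, -28.526, 0.07, 0.026, -0.0], 'tcp_pos': [0.216, 0.505, 0.237], 'ee_rot': [-3.14, -0.0, 2.737], 'wrist_force': [-0.0, -0.17, 0.753], 'wrist_torque': [-0.012, 0.01, -0.037], 'grip_force': 0.0, 'width': 0.093}
{'intrinsics': array([[390.27775047,   0.        , 281.79521255],
       [  0.        , 390.27775047, 217.51226992],
       [  0.        ,   0.        ,   1.        ]]), 'R': array([[ 0.01080363, -0.99973129,  0.02050935],
       [-0.99846264, -0.01190052, -0.05413622],
       [ 0.05436575, -0.01989295, -0.99832291]]), 't': array([0.05419441, 0.5498099 , 0.97267448])}
```

View pics/top0.png

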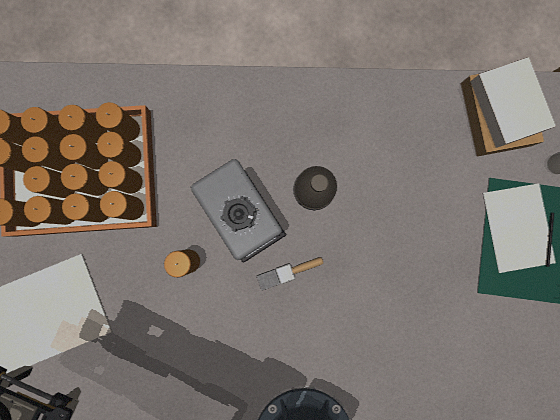

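View pics/sc0.png

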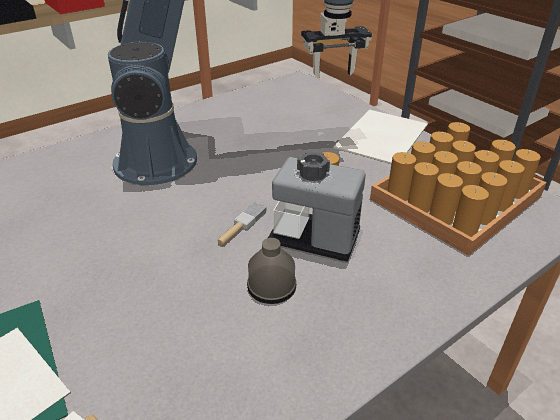

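The top view shows the ring at about (240,213) with the candle at (180,263), the hopper at (315,187) and the brush at (290,272). Next I cast rays to get the ring centre.

```bash
cat > h.py <<'E'
import numpy as np,cv2
from cell import robot
def ray(m,uv,z):
    K,R,t=m["intrinsics"],np.array(m["R"]),np.array(m["t"])
    d=R.T@np.linalg.inv(K)@np.array([uv[0],uv[1],1.]); c=-R.T@t
    return c+d*(z-c[2])/d[2]
def T(s):
    from scipy.spatial.transform import Rotation as Q
    return Q.from_euler('xyz',s["ee_rot"]).as_matrix()
E
python3 - <<'E'
from h import *
v=np.load('v0.npz'); a=v['a']; d=v['d']; m=robot.camera_model("top")
hsv=a[180:246,205:275].max(2)
msk=(hsv<75).astype(np.uint8)
n,l,st,c=cv2.connectedComponentsWithStats(msk)
for i in range(1,n):
    if st[i,4]>30: print(st[i],c[i]+[205,180], ray(m,c[i]+[205,180],.22))
print('ring approx',ray(m,(240,213),.22), 'depth',d[213,225:256])
s=robot.state(); R=T(s); print(np.round(R,3)); p=ray(m,(240,213),.22); print('tool shift cm',100*R.T@(p-s["tcp_pos"]))
cv2.imwrite('pics/z.png',cv2.resize(a[150:270,180:300,::-1],(600,600),interpolation=cv2.INTER_CUBIC))
w=robot.camera_model("wrist"); print(w, R.T@(-np.array(w["R"]).T@w["t"]-s["tcp_pos"]), np.array(w["R"])@R)
E
```

```text
[45  0 25 38 68] [262.20588235 198.39705882] [0.5758597  0.10422092 0.22      ]
[ 22  23  23  22 218] [237.05045872 213.03211009] [0.54585604 0.15403136 0.22      ]
[30 26 23 26 72] [248.91666667 220.44444444] [0.53131285 0.13013622 0.22      ]
ring approx [0.5459918  0.14815229 0.22      ] depth [0.7802986  0.7815823  0.77985924 0.78841347 0.79539126 0.797784
 0.796708   0.79725325 0.7959637  0.78892106 0.78472096 0.7781832
 0.78357744 0.78080875 0.7821215  0.7825338  0.7868537  0.79073316
 0.79467326 0.7980055  0.7960932  0.79764146 0.7947525  0.7790499
 0.7789288  0.78208923 0.7824826  0.7785767  0.7834261  0.8191905
 0.81801444]
[[-0.919  0.394 -0.   ]
 [ 0.394  0.919 -0.001]
 [ 0.    -0.001 -1.   ]]
tool shift cm [-44.357504   -19.85284667   1.71229046]
{'intrinsics': array([[345.63225056,   0.        , 276.0266198 ],
       [  0.        , 345.63225056, 216.04231834],
       [  0.        ,   0.        ,   1.        ]]), 'R': array([[ 0.39302065,  0.91952668, -0.00233512],
       [ 0.89379289, -0.38142253,  0.23590492],
       [ 0.2160302 , -0.09480262, -0.97177334]]), 't': array([-0.5484449 , -0.02756504,  0.38950121])} [ 0.06554241 -0.00060422 -0.14674111] [[ 8.78165844e-04  9.99998642e-01  1.39427766e-03]
 [-9.71751387e-01  1.18241546e-03 -2.36003905e-01]
 [-2.36005233e-01 -1.14764069e-03  9.71751106e-01]]
```

View pics/z.png

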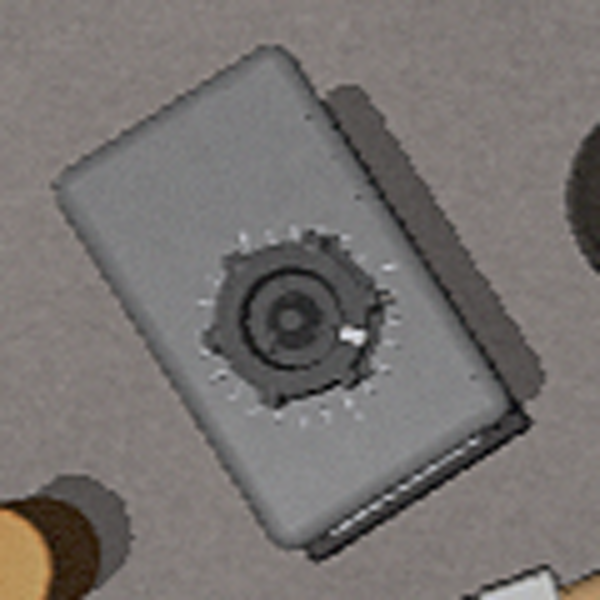

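The ring is at about (0.546, 0.150), and the pointer azimuth is about -107°. I'll go above it with the joint wound back, so that one grip covers the whole clockwise travel.

Emit:
{"fn": "apply_moves", "kwargs": {
  "plan": [
    {"tx": -1, "ty": -0.5, "tz": -5, "turn": -0.1, "grip": 1},
    {"tx": -5, "ty": -2, "tz": -7, "turn": -0.2, "grip": 1},
    {"tx": -10, "ty": -4.5, "tz": -7, "turn": -0.35, "grip": 1},
    {"tx": -15, "ty": -7, "tz": -7, "turn": -0.5, "grip": 1},
    {"tx": -20, "ty": -9, "tz": -7, "turn": -0.65, "grip": 1},
    {"tx": -25, "ty": -11, "tz": -7, "turn": -0.8, "grip": 1},
    {"tx": -30, "ty": -13.5, "tz": -7, "turn": -0.95, "grip": 1},
    {"tx": -35, "ty": -15.7, "tz": -7, "turn": -1.1, "grip": 1},
    {"tx": -40, "ty": -18, "tz": -7, "turn": -1.16, "grip": 1},
    {"tx": -44.3, "ty": -19.8, "tz": -7, "turn": -1.16, "grip": 1},
    {"tx": -44.3, "ty": -19.8, "tz": -7, "turn": -1.16, "grip": 1},
    {"tx": -44.3, "ty": -19.8, "tz": -7, "turn": -1.16, "grip": 1}
  ]
}}

```text
time_s: 1.6
tcp_pos: [0.5454, 0.1493, 0.3071]
ee_rot: [3.141, -0.001, -2.387]
wrist_force: [-0.2, 0.3, 0.4]
width: 0.0926
grip_force: 0.0
```

Run:
```python
from h import *
s=robot.state(); m=robot.camera_model("wrist"); a,d=robot.snapshot("wrist")
import pickle; pickle.dump((s,m,a,d),open('w1.pkl','wb'))
print({k:np.round(v,3).tolist() for k,v in s.items()})
cv2.imwrite('pics/w1.png',a[:,:,::-1])
```

```text
{'time_s': 1.6, 'joint_positions': [0.185, 0.318, 1.522, 0.0, 1.303, -2.141], 'qvel': [0.019, -0.013, 0.004, 0.001, 0.0, -0.001], 'effort': [-1.421, -49.367, -31.086, -0.106, 0.038, -0.034], 'tcp_pos': [0.545, 0.149, 0.307], 'ee_rot': [3.141, -0.001, -2.387], 'wrist_force': [-0.159, 0.278, 0.449], 'wrist_torque': [0.099, -0.005, -0.005], 'grip_force': 0.0, 'width': 0.093}
```

View pics/w1.png

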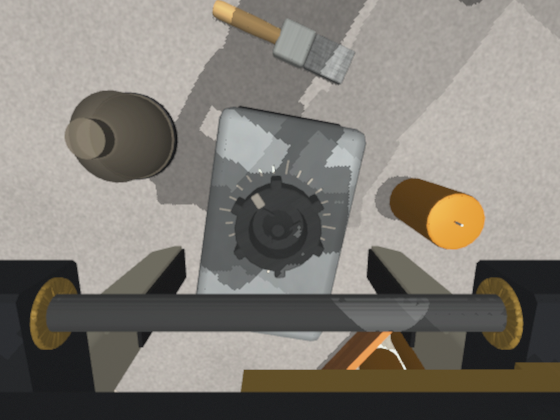

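The ring outline is centred near (278,226), with lobes at the top (277,180) and bottom (279,272), so hollows lie left and right along the closing line. The pointer is at (258,200). I'll refine this from the mask.

Run:
```python
from h import *
import pickle; s,m,a,d=pickle.load(open('w1.pkl','rb'))
K,Rm,t=m["intrinsics"],np.array(m["R"]),np.array(m["t"])
v,u=np.mgrid[160:290,215:345]
z=d[160:290,215:345]
P=np.stack([(u-K[0,2])/K[0,0]*z,(v-K[1,2])/K[1,1]*z,z],-1)
W=(P-t)@Rm
msk=((W[...,2]>.208)&(W[...,2]<.24)).astype(np.uint8)
n,l,st,c=cv2.connectedComponentsWithStats(msk); i=1+st[1:,4].argmax()
q=np.argwhere(l==i)[:,::-1]; print(st[i],np.median(W[l==i],0))
# rim at top plane
cs,_=cv2.findContours((l==i).astype(np.uint8),cv2.RETR_EXTERNAL,cv2.CHAIN_APPROX_NONE)
ct=max(cs,key=len)[:,0]+[215,160]
w=np.array([ray(m,p,.22)[:2] for p in ct]).astype(np.float32)
(c0,r0)=cv2.minEnclosingCircle(w); print('circle',c0,r0)
c0=np.array(c0); D=w-c0; az=np.arctan2(D[:,1],D[:,0]); r=np.hypot(*D.T)
f=np.sum((r-r.mean())*np.exp(6j*az)); print('lobe az deg mod60',np.degrees(np.angle(f))/6%60)
p=ray(m,(258,200),.22)[:2]-c0; print('pointer',np.degrees(np.arctan2(p[1],p[0])),np.hypot(*p))
R=T(s); print('tool y az',np.degrees(np.arctan2(R[1,1],R[0,1])))
print('shift cm',100*R.T@(np.r_[c0,.21]-s["tcp_pos"]))
```

```text
[  16   18   94  100 4297] [0.54556228 0.15178779 0.21927346]
circle (0.5444269776344299, 0.15087886154651642) 0.036305021494627
lobe az deg mod60 45.45234440084086
pointer -103.32844066439259 0.02515455768456913
tool y az 133.2568275780148
shift cm [-0.04505758  0.16994732  9.70905208]
```

Emit:
{"fn": "apply_moves", "kwargs": {
  "plan": [
    {"tx": 0, "ty": 0.2, "tz": 2, "turn": -0.04, "grip": 1},
    {"tx": 0, "ty": 0.2, "tz": 5, "turn": -0.04, "grip": 1},
    {"tx": 0, "ty": 0.2, "tz": 7.5, "turn": -0.04, "grip": 1},
    {"tx": 0, "ty": 0.2, "tz": 9, "turn": -0.04, "grip": 1},
    {"tx": 0, "ty": 0.2, "tz": 9.7, "turn": -0.04, "grip": 1},
    {"tx": 0, "ty": 0.2, "tz": 9.7, "turn": -0.04, "grip": 1},
    {"tx": 0, "ty": 0.2, "tz": 9.7, "turn": -0.04, "grip": 0.75},
    {"tx": 0, "ty": 0.2, "tz": 9.7, "turn": -0.04, "grip": 0.6},
    {"tx": 0, "ty": 0.2, "tz": 9.7, "turn": -0.04, "grip": 0.4},
    {"tx": 0, "ty": 0.2, "tz": 9.7, "turn": -0.04, "grip": 0.4},
    {"tx": 0, "ty": 0.2, "tz": 9.7, "turn": -0.04, "grip": 0.4}
  ]
}}

```text
time_s: 3.02
tcp_pos: [0.5446, 0.1505, 0.2106]
ee_rot: [-3.141, 0.0, -2.346]
wrist_force: [0.4, -0.7, 2.2]
width: 0.0613
grip_force: 30.0
```

```bash
cat > st.py <<'E'
from h import *
s=robot.state(); R=T(s)
print(round(s["time_s"],2),'yaw',round(np.degrees(s["ee_rot"][2]),2),'j6',round(s["joint_positions"][5],3),'p',np.round(s["tcp_pos"],4),'F',np.round(s["wrist_force"],1),'M',np.round(s["wrist_torque"],3),'e6',np.round(s["effort"][5],3),'w',round(s["width"],4),round(s["grip_force"],1))
E
python3 st.py
```

```text
3.02 yaw -134.42 j6 -2.179 p [0.5446 0.1505 0.2106] F [ 0.4 -0.7  2.2] M [-0.07  -0.096  0.23 ] e6 0.272 w 0.0613 30.0
```

Gripped across the hollows (61.3 mm, low side forces). Next I turn clockwise, staying inside the guaranteed free range at first.

Emit:
{"fn": "apply_moves", "kwargs": {
  "plan": [
    {"tx": 0, "ty": 0, "tz": 0, "turn": 0.09, "grip": 0.4},
    {"tx": 0, "ty": 0, "tz": 0, "turn": 0.18, "grip": 0.4},
    {"tx": 0, "ty": 0, "tz": 0, "turn": 0.26, "grip": 0.4},
    {"tx": 0, "ty": 0, "tz": 0, "turn": 0.26, "grip": 0.4}
  ]
}}

```text
time_s: 3.52
tcp_pos: [0.5444, 0.1508, 0.2106]
ee_rot: [3.141, 0.0, -2.606]
wrist_force: [-1.1, 2.0, 3.2]
width: 0.0612
grip_force: 30.0
```

```bash
python3 st.py
```

```text
3.52 yaw -149.31 j6 -1.919 p [0.5444 0.1508 0.2106] F [-1.1  2.   3.2] M [0.428 0.309 0.087] e6 0.713 w 0.0612 30.0
```

Emit:
{"fn": "apply_moves", "kwargs": {
  "plan": [
    {"tx": 0, "ty": 0, "tz": 0, "turn": 0.07, "grip": 0.4},
    {"tx": 0, "ty": 0, "tz": 0, "turn": 0.13, "grip": 0.4},
    {"tx": 0, "ty": 0, "tz": 0, "turn": 0.13, "grip": 0.4}
  ]
}}

```text
time_s: 3.9
tcp_pos: [0.5443, 0.151, 0.2106]
ee_rot: [3.141, 0.0, -2.735]
wrist_force: [-2.8, 5.0, 3.6]
width: 0.0617
grip_force: 30.0
```

```bash
python3 st.py
```

```text
3.9 yaw -156.69 j6 -1.79 p [0.5443 0.151  0.2106] F [-2.8  5.   3.6] M [ 0.822  0.445 -0.054] e6 0.422 w 0.0617 30.0
```

Emit:
{"fn": "apply_moves", "kwargs": {
  "plan": [
    {"tx": 0, "ty": 0, "tz": 0, "turn": 0.07, "grip": 0.4},
    {"tx": 0, "ty": 0, "tz": 0, "turn": 0.13, "grip": 0.4},
    {"tx": 0, "ty": 0, "tz": 0, "turn": 0.13, "grip": 0.4}
  ]
}}

```text
time_s: 4.28
tcp_pos: [0.5442, 0.1512, 0.2107]
ee_rot: [3.14, 0.0, -2.864]
wrist_force: [-3.7, 5.1, 4.4]
width: 0.0616
grip_force: 30.0
```

```bash
python3 st.py
```

```text
4.28 yaw -164.12 j6 -1.661 p [0.5442 0.1512 0.2107] F [-3.7  5.1  4.4] M [1.162 0.58  0.103] e6 0.436 w 0.0616 30.0
```

Emit:
{"fn": "apply_moves", "kwargs": {
  "plan": [
    {"tx": 0, "ty": 0.06, "tz": 0, "turn": 0.05, "grip": 0.4},
    {"tx": 0, "ty": 0.06, "tz": 0, "turn": 0.13, "grip": 0.4},
    {"tx": 0, "ty": 0.06, "tz": 0, "turn": 0.13, "grip": 0.4}
  ]
}}

```text
time_s: 4.65
tcp_pos: [0.5442, 0.1515, 0.2106]
ee_rot: [3.141, 0.0, -2.994]
wrist_force: [-2.8, 4.3, 5.4]
width: 0.0612
grip_force: 30.0
```

```bash
python3 st.py
```

```text
4.65 yaw -171.55 j6 -1.53 p [0.5442 0.1515 0.2106] F [-2.8  4.3  5.4] M [ 0.856  0.443 -0.129] e6 0.491 w 0.0612 30.0
```

Emit:
{"fn": "apply_moves", "kwargs": {
  "plan": [
    {"tx": 0, "ty": 0, "tz": 0, "turn": 0.05, "grip": 0.4},
    {"tx": 0, "ty": 0, "tz": 0, "turn": 0.1, "grip": 0.4},
    {"tx": 0, "ty": 0, "tz": 0, "turn": 0.1, "grip": 0.4}
  ]
}}

```text
time_s: 5.03
tcp_pos: [0.5441, 0.1518, 0.2106]
ee_rot: [3.14, -0.0, -3.093]
wrist_force: [-2.7, 6.8, 4.5]
width: 0.0613
grip_force: 30.0
```

```bash
python3 st.py
```

```text
5.03 yaw -177.22 j6 -1.431 p [0.5441 0.1518 0.2106] F [-2.7  6.8  4.5] M [1.225 0.521 0.067] e6 0.412 w 0.0613 30.0
```

Emit:
{"fn": "apply_moves", "kwargs": {
  "plan": [
    {"tx": 0.03, "ty": 0.1, "tz": 0, "turn": 0.05, "grip": 0.4},
    {"tx": 0.03, "ty": 0.1, "tz": 0, "turn": 0.1, "grip": 0.4},
    {"tx": 0.03, "ty": 0.1, "tz": 0, "turn": 0.1, "grip": 0.4}
  ]
}}

```text
time_s: 5.4
tcp_pos: [0.5441, 0.1521, 0.2106]
ee_rot: [3.142, 0.0, 3.09]
wrist_force: [-0.3, 2.3, 4.5]
width: 0.0612
grip_force: 30.0
```

```bash
python3 st.py
```

```text
5.4 yaw 177.03 j6 -1.329 p [0.5441 0.1521 0.2106] F [-0.3  2.3  4.5] M [0.308 0.188 0.023] e6 0.43 w 0.0612 30.0
```

Emit:
{"fn": "apply_moves", "kwargs": {
  "plan": [
    {"tx": 0, "ty": 0.03, "tz": 0, "turn": 0.05, "grip": 0.4},
    {"tx": 0, "ty": 0.03, "tz": 0, "turn": 0.1, "grip": 0.4},
    {"tx": 0, "ty": 0.03, "tz": 0, "turn": 0.1, "grip": 0.4}
  ]
}}

```text
time_s: 5.78
tcp_pos: [0.5442, 0.1522, 0.2106]
ee_rot: [-3.142, 0.001, 2.989]
wrist_force: [-0.0, -0.2, 5.0]
width: 0.0617
grip_force: 30.0
```

```bash
python3 st.py
```

```text
5.78 yaw 171.27 j6 -1.228 p [0.5442 0.1522 0.2106] F [-0.  -0.2  5. ] M [ 0.147  0.056 -0.278] e6 0.024 w 0.0617 30.0
```

Emit:
{"fn": "apply_moves", "kwargs": {
  "plan": [
    {"tx": 0, "ty": 0, "tz": 0, "turn": 0.05, "grip": 0.4},
    {"tx": 0, "ty": 0, "tz": 0, "turn": 0.1, "grip": 0.4},
    {"tx": 0, "ty": 0, "tz": 0, "turn": 0.1, "grip": 0.4}
  ]
}}

```text
time_s: 6.15
tcp_pos: [0.5441, 0.1525, 0.2107]
ee_rot: [3.141, 0.001, 2.89]
wrist_force: [-0.5, 2.9, 4.8]
width: 0.0617
grip_force: 30.0
```

```bash
python3 st.py
```

```text
6.15 yaw 165.57 j6 -1.128 p [0.5441 0.1525 0.2107] F [-0.5  2.9  4.8] M [0.527 0.043 0.096] e6 0.381 w 0.0617 30.0
```

Emit:
{"fn": "apply_moves", "kwargs": {
  "plan": [
    {"tx": 0, "ty": 0, "tz": 0, "turn": 0.05, "grip": 0.4},
    {"tx": 0, "ty": 0, "tz": 0, "turn": 0.1, "grip": 0.4},
    {"tx": 0, "ty": 0, "tz": 0, "turn": 0.1, "grip": 0.4}
  ]
}}

```text
time_s: 6.52
tcp_pos: [0.5442, 0.1527, 0.2106]
ee_rot: [3.141, 0.001, 2.79]
wrist_force: [1.0, 5.1, 4.7]
width: 0.0617
grip_force: 30.0
```

```bash
python3 st.py
```

```text
6.53 yaw 159.83 j6 -1.028 p [0.5442 0.1527 0.2106] F [1.  5.1 4.7] M [ 0.798 -0.165 -0.081] e6 0.344 w 0.0617 30.0
```

Emit:
{"fn": "apply_moves", "kwargs": {
  "plan": [
    {"tx": 0, "ty": 0.06, "tz": 0, "turn": 0.05, "grip": 0.4},
    {"tx": 0, "ty": 0.06, "tz": 0, "turn": 0.1, "grip": 0.4},
    {"tx": 0, "ty": 0.06, "tz": 0, "turn": 0.1, "grip": 0.4}
  ]
}}

```text
time_s: 6.9
tcp_pos: [0.5444, 0.1529, 0.2106]
ee_rot: [3.141, 0.001, 2.689]
wrist_force: [0.7, 2.8, 5.4]
width: 0.0616
grip_force: 30.0
```

```bash
python3 st.py
```

```text
6.9 yaw 154.08 j6 -0.927 p [0.5444 0.1529 0.2106] F [0.7 2.8 5.4] M [ 0.485 -0.037 -0.144] e6 0.179 w 0.0616 30.0
```

Emit:
{"fn": "apply_moves", "kwargs": {
  "plan": [
    {"tx": 0, "ty": 0.02, "tz": 0, "turn": 0.05, "grip": 0.4},
    {"tx": 0, "ty": 0.02, "tz": 0, "turn": 0.1, "grip": 0.4},
    {"tx": 0, "ty": 0.02, "tz": 0, "turn": 0.1, "grip": 0.4}
  ]
}}

```text
time_s: 7.28
tcp_pos: [0.5444, 0.1531, 0.2106]
ee_rot: [3.141, 0.0, 2.589]
wrist_force: [-0.3, 3.0, 5.5]
width: 0.0613
grip_force: 30.0
```

```bash
python3 st.py
```

```text
7.28 yaw 148.36 j6 -0.827 p [0.5444 0.1531 0.2106] F [-0.3  3.   5.5] M [ 0.51  -0.023  0.078] e6 0.386 w 0.0613 30.0
```

Emit:
{"fn": "apply_moves", "kwargs": {
  "plan": [
    {"tx": 0, "ty": 0, "tz": 0, "turn": 0.05, "grip": 0.4},
    {"tx": 0, "ty": 0, "tz": 0, "turn": 0.1, "grip": 0.4},
    {"tx": 0, "ty": 0, "tz": 0, "turn": 0.1, "grip": 0.4}
  ]
}}

```text
time_s: 7.65
tcp_pos: [0.5445, 0.1533, 0.2106]
ee_rot: [3.141, 0.0, 2.489]
wrist_force: [1.0, 4.7, 4.9]
width: 0.0616
grip_force: 30.0
```

```bash
python3 st.py
python3 - <<'E'
from h import *
a,d=robot.snapshot("wrist"); cv2.imwrite('pics/w2.png',a[150:400,100:460,::-1])
E
```

```text
7.65 yaw 142.63 j6 -0.727 p [0.5445 0.1533 0.2106] F [1.  4.7 4.9] M [ 0.767 -0.2   -0.033] e6 0.333 w 0.0616 30.0
```

View pics/w2.png

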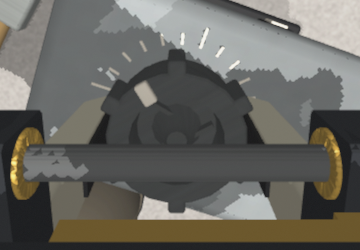

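The pointer has kept its place relative to the gripper (crop (146,93)), so the ring is turning with the tool and not slipping.

Emit:
{"fn": "apply_moves", "kwargs": {
  "plan": [
    {"tx": 0, "ty": 0.05, "tz": 0, "turn": 0.05, "grip": 0.4},
    {"tx": 0, "ty": 0.05, "tz": 0, "turn": 0.1, "grip": 0.4},
    {"tx": 0, "ty": 0.05, "tz": 0, "turn": 0.1, "grip": 0.4}
  ]
}}

```text
time_s: 8.07
tcp_pos: [0.5447, 0.1536, 0.2106]
ee_rot: [3.141, 0.0, 2.389]
wrist_force: [0.1, 4.3, 5.5]
width: 0.0617
grip_force: 30.0
```

```bash
python3 st.py
```

```text
8.07 yaw 136.89 j6 -0.626 p [0.5447 0.1536 0.2106] F [0.1 4.3 5.5] M [ 0.67  -0.095  0.162] e6 0.53 w 0.0617 30.0
```

Emit:
{"fn": "apply_moves", "kwargs": {
  "plan": [
    {"tx": 0, "ty": 0, "tz": 0, "turn": 0.05, "grip": 0.4},
    {"tx": 0, "ty": 0, "tz": 0, "turn": 0.09, "grip": 0.4},
    {"tx": 0, "ty": 0, "tz": 0, "turn": 0.09, "grip": 0.4}
  ]
}}

```text
time_s: 8.45
tcp_pos: [0.5448, 0.1536, 0.2106]
ee_rot: [3.141, 0.0, 2.299]
wrist_force: [1.4, 5.5, 5.3]
width: 0.0614
grip_force: 30.0
```

```bash
python3 st.py
```

```text
8.45 yaw 131.72 j6 -0.536 p [0.5448 0.1536 0.2106] F [1.4 5.5 5.3] M [ 0.66  -0.406  0.017] e6 0.32 w 0.0614 30.0
```

Emit:
{"fn": "apply_moves", "kwargs": {
  "plan": [
    {"tx": 0, "ty": 0.03, "tz": 0, "turn": 0.05, "grip": 0.4},
    {"tx": 0, "ty": 0.03, "tz": 0, "turn": 0.1, "grip": 0.4},
    {"tx": 0, "ty": 0.03, "tz": 0, "turn": 0.1, "grip": 0.4}
  ]
}}

```text
time_s: 8.82
tcp_pos: [0.5451, 0.1537, 0.2106]
ee_rot: [3.141, 0.0, 2.199]
wrist_force: [2.3, 3.7, 5.8]
width: 0.0614
grip_force: 30.0
```

```bash
python3 st.py
```

```text
8.82 yaw 125.97 j6 -0.435 p [0.5451 0.1537 0.2106] F [2.3 3.7 5.8] M [ 0.58  -0.393 -0.299] e6 0.047 w 0.0614 30.0
```

Emit:
{"fn": "apply_moves", "kwargs": {
  "plan": [
    {"tx": 0, "ty": 0.03, "tz": 0, "turn": 0.05, "grip": 0.4},
    {"tx": 0, "ty": 0.03, "tz": 0, "turn": 0.1, "grip": 0.4},
    {"tx": 0, "ty": 0.03, "tz": 0, "turn": 0.1, "grip": 0.4}
  ]
}}

```text
time_s: 9.2
tcp_pos: [0.5452, 0.1539, 0.2106]
ee_rot: [3.141, 0.0, 2.099]
wrist_force: [1.3, 3.5, 6.4]
width: 0.0617
grip_force: 30.0
```

```bash
python3 st.py
```

```text
9.2 yaw 120.27 j6 -0.335 p [0.5452 0.1539 0.2106] F [1.3 3.5 6.4] M [ 0.618 -0.242  0.004] e6 0.344 w 0.0617 30.0
```

Emit:
{"fn": "apply_moves", "kwargs": {
  "plan": [
    {"tx": 0, "ty": 0, "tz": 0, "turn": 0.05, "grip": 0.4},
    {"tx": 0, "ty": 0, "tz": 0, "turn": 0.1, "grip": 0.4},
    {"tx": 0, "ty": 0, "tz": 0, "turn": 0.1, "grip": 0.4}
  ]
}}

```text
time_s: 9.57
tcp_pos: [0.5454, 0.154, 0.2106]
ee_rot: [3.14, 0.0, 1.999]
wrist_force: [2.6, 4.4, 3.9]
width: 0.0618
grip_force: 30.0
```

```bash
python3 st.py
```

```text
9.57 yaw 114.54 j6 -0.235 p [0.5454 0.154  0.2106] F [2.6 4.4 3.9] M [ 0.661 -0.531 -0.057] e6 0.294 w 0.0618 30.0
```

Emit:
{"fn": "apply_moves", "kwargs": {
  "plan": [
    {"tx": 0, "ty": 0.04, "tz": 0, "turn": 0.05, "grip": 0.4},
    {"tx": 0, "ty": 0.04, "tz": 0, "turn": 0.1, "grip": 0.4},
    {"tx": 0, "ty": 0.04, "tz": 0, "turn": 0.1, "grip": 0.4}
  ]
}}

```text
time_s: 9.95
tcp_pos: [0.5457, 0.1541, 0.2106]
ee_rot: [3.141, 0.0, 1.899]
wrist_force: [2.1, 3.4, 4.4]
width: 0.0614
grip_force: 30.0
```

```bash
python3 st.py
```

```text
9.95 yaw 108.81 j6 -0.135 p [0.5457 0.1541 0.2106] F [2.1 3.4 4.4] M [ 0.527 -0.475 -0.147] e6 0.213 w 0.0614 30.0
```

Emit:
{"fn": "apply_moves", "kwargs": {
  "plan": [
    {"tx": 0, "ty": 0.03, "tz": 0, "turn": 0.05, "grip": 0.4},
    {"tx": 0, "ty": 0.03, "tz": 0, "turn": 0.1, "grip": 0.4},
    {"tx": 0, "ty": 0.03, "tz": 0, "turn": 0.1, "grip": 0.4}
  ]
}}

```text
time_s: 10.32
tcp_pos: [0.5459, 0.1541, 0.2106]
ee_rot: [3.141, 0.0, 1.799]
wrist_force: [2.2, 2.8, 5.0]
width: 0.0617
grip_force: 30.0
```

```bash
python3 st.py
```

```text
10.32 yaw 103.09 j6 -0.035 p [0.5459 0.1541 0.2106] F [2.2 2.8 5. ] M [ 0.543 -0.347 -0.058] e6 0.266 w 0.0617 30.0
```

Emit:
{"fn": "apply_moves", "kwargs": {
  "plan": [
    {"tx": 0, "ty": 0, "tz": 0, "turn": 0.05, "grip": 0.4},
    {"tx": 0, "ty": 0, "tz": 0, "turn": 0.1, "grip": 0.4},
    {"tx": 0, "ty": 0, "tz": 0, "turn": 0.1, "grip": 0.4}
  ]
}}

```text
time_s: 10.7
tcp_pos: [0.5461, 0.1542, 0.2106]
ee_rot: [3.14, 0.0, 1.699]
wrist_force: [3.3, 3.1, 5.1]
width: 0.0616
grip_force: 30.0
```

```bash
python3 st.py
```

```text
10.7 yaw 97.35 j6 0.065 p [0.5461 0.1542 0.2106] F [3.3 3.1 5.1] M [ 0.545 -0.652 -0.233] e6 0.151 w 0.0616 30.0
```

Emit:
{"fn": "apply_moves", "kwargs": {
  "plan": [
    {"tx": 0, "ty": 0.03, "tz": 0, "turn": 0.05, "grip": 0.4},
    {"tx": 0, "ty": 0.03, "tz": 0, "turn": 0.1, "grip": 0.4},
    {"tx": 0, "ty": 0.03, "tz": 0, "turn": 0.1, "grip": 0.4}
  ]
}}

```text
time_s: 11.08
tcp_pos: [0.5463, 0.1543, 0.2106]
ee_rot: [3.141, -0.0, 1.6]
wrist_force: [3.2, 4.7, 5.0]
width: 0.0617
grip_force: 30.0
```

```bash
python3 st.py
```

```text
11.07 yaw 91.66 j6 0.164 p [0.5463 0.1543 0.2106] F [3.2 4.7 5. ] M [ 0.636 -0.534  0.241] e6 0.56 w 0.0617 30.0
```

Emit:
{"fn": "apply_moves", "kwargs": {
  "plan": [
    {"tx": 0, "ty": 0, "tz": 0, "turn": 0.05, "grip": 0.4},
    {"tx": 0, "ty": 0, "tz": 0, "turn": 0.05, "grip": 0.4}
  ]
}}

```text
time_s: 11.32
tcp_pos: [0.5464, 0.1542, 0.2107]
ee_rot: [3.14, -0.0, 1.549]
wrist_force: [5.0, 2.6, 4.9]
width: 0.0616
grip_force: 30.0
```

```bash
python3 st.py
```

```text
11.32 yaw 88.77 j6 0.215 p [0.5464 0.1542 0.2107] F [5.  2.6 4.9] M [ 0.495 -0.67   0.02 ] e6 0.291 w 0.0616 30.0
```

Emit:
{"fn": "apply_moves", "kwargs": {
  "plan": [
    {"tx": 0, "ty": 0.05, "tz": 0, "turn": 0.05, "grip": 0.4},
    {"tx": 0, "ty": 0.05, "tz": 0, "turn": 0.1, "grip": 0.4},
    {"tx": 0, "ty": 0.05, "tz": 0, "turn": 0.1, "grip": 0.4}
  ]
}}

```text
time_s: 11.7
tcp_pos: [0.5467, 0.1541, 0.2107]
ee_rot: [3.141, -0.0, 1.449]
wrist_force: [3.2, 2.6, 5.6]
width: 0.0614
grip_force: 30.0
```

```bash
python3 st.py
```

```text
11.7 yaw 83.03 j6 0.315 p [0.5467 0.1541 0.2107] F [3.2 2.6 5.6] M [ 0.387 -0.459 -0.187] e6 0.123 w 0.0614 30.0
```

Emit:
{"fn": "apply_moves", "kwargs": {
  "plan": [
    {"tx": 0, "ty": 0.02, "tz": 0, "turn": 0.05, "grip": 0.4},
    {"tx": 0, "ty": 0.02, "tz": 0, "turn": 0.1, "grip": 0.4},
    {"tx": 0, "ty": 0.02, "tz": 0, "turn": 0.1, "grip": 0.4}
  ]
}}

```text
time_s: 12.08
tcp_pos: [0.5469, 0.1541, 0.2106]
ee_rot: [3.141, -0.0, 1.35]
wrist_force: [2.1, 3.5, 5.6]
width: 0.0617
grip_force: 30.0
```

```bash
python3 st.py
```

```text
12.07 yaw 77.32 j6 0.414 p [0.5469 0.1541 0.2106] F [2.1 3.5 5.6] M [ 0.603 -0.41   0.068] e6 0.456 w 0.0617 30.0
```

Emit:
{"fn": "apply_moves", "kwargs": {
  "plan": [
    {"tx": 0, "ty": 0, "tz": 0, "turn": 0.05, "grip": 0.4},
    {"tx": 0, "ty": 0, "tz": 0, "turn": 0.09, "grip": 0.4},
    {"tx": 0, "ty": 0, "tz": 0, "turn": 0.09, "grip": 0.4}
  ]
}}

```text
time_s: 12.45
tcp_pos: [0.5471, 0.1541, 0.2106]
ee_rot: [3.141, -0.0, 1.259]
wrist_force: [3.9, 3.1, 4.8]
width: 0.0614
grip_force: 30.0
```

```bash
python3 st.py
```

```text
12.45 yaw 72.16 j6 0.504 p [0.5471 0.1541 0.2106] F [3.9 3.1 4.8] M [ 0.415 -0.661 -0.038] e6 0.221 w 0.0614 30.0
```

Emit:
{"fn": "apply_moves", "kwargs": {
  "plan": [
    {"tx": 0, "ty": 0.03, "tz": 0, "turn": 0.05, "grip": 0.4},
    {"tx": 0, "ty": 0.03, "tz": 0, "turn": 0.09, "grip": 0.4},
    {"tx": 0, "ty": 0.03, "tz": 0, "turn": 0.09, "grip": 0.4}
  ]
}}

```text
time_s: 12.82
tcp_pos: [0.5473, 0.154, 0.2106]
ee_rot: [3.141, -0.0, 1.169]
wrist_force: [2.7, 2.8, 5.3]
width: 0.0613
grip_force: 30.0
```

```bash
python3 st.py
```

```text
12.82 yaw 66.99 j6 0.594 p [0.5473 0.154  0.2106] F [2.7 2.8 5.3] M [ 0.333 -0.666 -0.186] e6 0.08 w 0.0613 30.0
```

Emit:
{"fn": "apply_moves", "kwargs": {
  "plan": [
    {"tx": 0, "ty": 0.02, "tz": 0, "turn": 0.05, "grip": 0.4},
    {"tx": 0, "ty": 0.02, "tz": 0, "turn": 0.09, "grip": 0.4},
    {"tx": 0, "ty": 0.02, "tz": 0, "turn": 0.09, "grip": 0.4}
  ]
}}

```text
time_s: 13.2
tcp_pos: [0.5474, 0.154, 0.2106]
ee_rot: [3.141, -0.0, 1.08]
wrist_force: [2.7, 2.7, 5.2]
width: 0.0615
grip_force: 30.0
```

```bash
python3 st.py
```

```text
13.2 yaw 61.87 j6 0.684 p [0.5474 0.154  0.2106] F [2.7 2.7 5.2] M [ 0.498 -0.517  0.245] e6 0.472 w 0.0615 30.0
```

Emit:
{"fn": "apply_moves", "kwargs": {
  "plan": [
    {"tx": 0, "ty": 0, "tz": 0, "turn": 0.05, "grip": 0.4},
    {"tx": 0, "ty": 0, "tz": 0, "turn": 0.09, "grip": 0.4},
    {"tx": 0, "ty": 0, "tz": 0, "turn": 0.09, "grip": 0.4}
  ]
}}

```text
time_s: 13.58
tcp_pos: [0.5476, 0.1538, 0.2106]
ee_rot: [3.14, -0.0, 0.989]
wrist_force: [4.3, 2.5, 5.2]
width: 0.0617
grip_force: 30.0
```

```bash
python3 st.py
```

```text
13.57 yaw 56.69 j6 0.774 p [0.5476 0.1538 0.2106] F [4.3 2.5 5.2] M [ 0.294 -0.748 -0.033] e6 0.256 w 0.0617 30.0
```

Emit:
{"fn": "apply_moves", "kwargs": {
  "plan": [
    {"tx": 0, "ty": 0.03, "tz": 0, "turn": 0.05, "grip": 0.4},
    {"tx": 0, "ty": 0.03, "tz": 0, "turn": 0.09, "grip": 0.4},
    {"tx": 0, "ty": 0.03, "tz": 0, "turn": 0.09, "grip": 0.4}
  ]
}}

```text
time_s: 13.95
tcp_pos: [0.5478, 0.1536, 0.2106]
ee_rot: [3.141, -0.001, 0.899]
wrist_force: [4.3, 2.2, 5.8]
width: 0.0614
grip_force: 30.0
```

```bash
python3 st.py
```

```text
13.95 yaw 51.52 j6 0.864 p [0.5478 0.1536 0.2106] F [4.3 2.2 5.8] M [ 0.308 -0.667 -0.18 ] e6 0.12 w 0.0614 30.0
```

Emit:
{"fn": "apply_moves", "kwargs": {
  "plan": [
    {"tx": 0, "ty": 0.02, "tz": 0, "turn": 0.05, "grip": 0.4},
    {"tx": 0, "ty": 0.02, "tz": 0, "turn": 0.09, "grip": 0.4},
    {"tx": 0, "ty": 0.02, "tz": 0, "turn": 0.09, "grip": 0.4}
  ]
}}

```text
time_s: 14.32
tcp_pos: [0.5479, 0.1536, 0.2106]
ee_rot: [3.141, -0.0, 0.81]
wrist_force: [3.7, 3.2, 5.3]
width: 0.0616
grip_force: 30.0
```

```bash
python3 st.py
```

```text
14.32 yaw 46.43 j6 0.953 p [0.5479 0.1536 0.2106] F [3.7 3.2 5.3] M [ 0.448 -0.503  0.473] e6 0.743 w 0.0616 30.0
```

Torque is 0.23 N m above the same detent phase one click earlier (0.245 to 0.473), which may be the onset of contact. I'll take a small step.

Emit:
{"fn": "apply_moves", "kwargs": {
  "plan": [
    {"tx": 0, "ty": 0, "tz": 0, "turn": 0.02, "grip": 0.4},
    {"tx": 0, "ty": 0, "tz": 0, "turn": 0.04, "grip": 0.4},
    {"tx": 0, "ty": 0, "tz": 0, "turn": 0.04, "grip": 0.4}
  ]
}}

```text
time_s: 14.7
tcp_pos: [0.548, 0.1535, 0.2106]
ee_rot: [3.14, -0.001, 0.771]
wrist_force: [3.7, 2.2, 5.2]
width: 0.0617
grip_force: 30.0
```

```bash
python3 st.py
```

```text
14.7 yaw 44.15 j6 0.992 p [0.548  0.1535 0.2106] F [3.7 2.2 5.2] M [ 0.311 -0.637  0.439] e6 0.593 w 0.0617 30.0
```

Emit:
{"fn": "apply_moves", "kwargs": {
  "plan": [
    {"tx": 0, "ty": 0, "tz": 0, "turn": 0.02, "grip": 0.4},
    {"tx": 0, "ty": 0, "tz": 0, "turn": 0.02, "grip": 0.4}
  ]
}}

```text
time_s: 14.95
tcp_pos: [0.548, 0.1535, 0.2106]
ee_rot: [3.14, -0.001, 0.751]
wrist_force: [4.6, 1.6, 5.0]
width: 0.062
grip_force: 30.0
```

```bash
python3 st.py
```

```text
14.95 yaw 43.01 j6 1.012 p [0.548  0.1535 0.2106] F [4.6 1.6 5. ] M [ 0.278 -0.691  0.612] e6 0.725 w 0.062 30.0
```

Touch confirmed: about 0.6 N m above free torque at the same phase, with the meeting point roughly 12 clicks from the start. Now I back off five clicks, from the click at yaw ≈47° to ≈122°, and recentre the pads on the axis at (0.5463, 0.152).

Emit:
{"fn": "apply_moves", "kwargs": {
  "plan": [
    {"tx": -0.04, "ty": 0, "tz": 0, "turn": -0.1, "grip": 0.4},
    {"tx": -0.1, "ty": 0, "tz": 0, "turn": -0.24, "grip": 0.4},
    {"tx": -0.16, "ty": 0, "tz": 0, "turn": -0.38, "grip": 0.4},
    {"tx": -0.22, "ty": 0, "tz": 0, "turn": -0.52, "grip": 0.4},
    {"tx": -0.22, "ty": 0, "tz": 0, "turn": -0.66, "grip": 0.4},
    {"tx": -0.22, "ty": 0, "tz": 0, "turn": -0.8, "grip": 0.4},
    {"tx": -0.22, "ty": 0, "tz": 0, "turn": -0.94, "grip": 0.4},
    {"tx": -0.22, "ty": 0, "tz": 0, "turn": -1.08, "grip": 0.4},
    {"tx": -0.22, "ty": 0, "tz": 0, "turn": -1.22, "grip": 0.4},
    {"tx": -0.22, "ty": 0, "tz": 0, "turn": -1.32, "grip": 0.4},
    {"tx": -0.22, "ty": 0, "tz": 0, "turn": -1.37, "grip": 0.4},
    {"tx": -0.22, "ty": 0, "tz": 0, "turn": -1.37, "grip": 0.4}
  ]
}}

```text
time_s: 16.45
tcp_pos: [0.5453, 0.1537, 0.2106]
ee_rot: [3.141, -0.003, 2.121]
wrist_force: [-1.7, 13.7, 8.1]
width: 0.0614
grip_force: 30.0
```

```bash
python3 st.py
python3 - <<'E'
from h import *
m=robot.camera_model("wrist")
a,d=robot.snapshot("wrist"); np.savez('w3.npz',a=a,d=d); cv2.imwrite('pics/w3.png',cv2.resize(a[150:400,100:460,::-1],None,fx=2,fy=2))
E
```

```text
16.45 yaw 121.53 j6 -0.36 p [0.5453 0.1537 0.2106] F [-1.7 13.7  8.1] M [2.141 0.295 0.207] e6 -0.129 w 0.0614 30.0
```

View pics/w3.png

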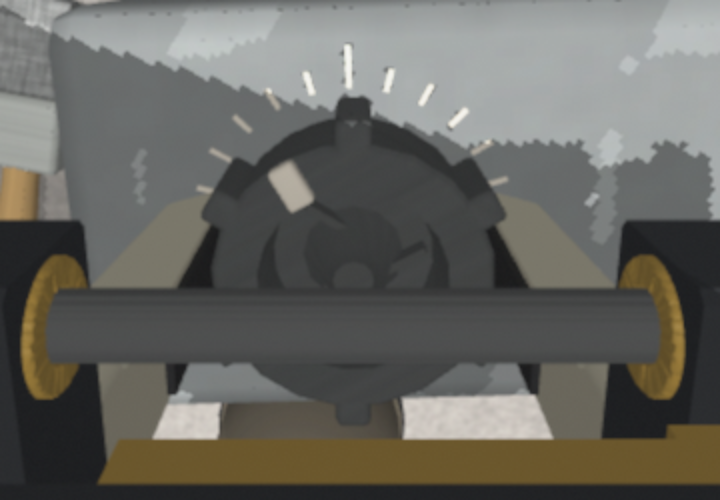

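The pointer and lobes are still aligned with the gripper (pointer (290,187), top lobe (353,110) in the enlarged crop). Releasing and lifting off.

Emit:
{"fn": "apply_moves", "kwargs": {
  "plan": [
    {"tx": 0.1, "ty": 0, "tz": 0, "turn": 0, "grip": 0.5},
    {"tx": 0.1, "ty": 0, "tz": 0, "turn": 0, "grip": 0.8},
    {"tx": 0.1, "ty": 0, "tz": 0, "turn": 0, "grip": 1},
    {"tx": 0.1, "ty": 0, "tz": 0, "turn": 0, "grip": 1},
    {"tx": 0.1, "ty": 0, "tz": 0, "turn": 0, "grip": 1},
    {"tx": 0.1, "ty": 0, "tz": -2, "turn": 0, "grip": 1},
    {"tx": 0.1, "ty": 0, "tz": -5, "turn": 0, "grip": 1},
    {"tx": 0, "ty": 0, "tz": -9.7, "turn": 0, "grip": 1},
    {"tx": 0, "ty": 0, "tz": -9.7, "turn": 0, "grip": 1},
    {"tx": 0, "ty": 0, "tz": -9.7, "turn": 0, "grip": 1}
  ]
}}

```text
time_s: 17.75
tcp_pos: [0.5456, 0.1521, 0.3067]
ee_rot: [-3.141, -0.0, 2.117]
wrist_force: [0.3, 0.1, -0.3]
width: 0.0928
grip_force: 0.0
```

```bash
python3 st.py
python3 - <<'E'
from h import *
m=robot.camera_model("wrist"); K,Rm,t=m["intrinsics"],np.array(m["R"]),np.array(m["t"])
a,d=robot.snapshot("wrist"); cv2.imwrite('pics/w4.png',a[:,:,::-1])
v,u=np.mgrid[160:290,215:345]; z=d[160:290,215:345]
W=(np.stack([(u-K[0,2])/K[0,0]*z,(v-K[1,2])/K[1,1]*z,z],-1)-t)@Rm
msk=((W[...,2]>.208)&(W[...,2]<.24)).astype(np.uint8)
n,l,st,c=cv2.connectedComponentsWithStats(msk); i=1+st[1:,4].argmax()
cs,_=cv2.findContours((l==i).astype(np.uint8),cv2.RETR_EXTERNAL,cv2.CHAIN_APPROX_NONE)
ct=max(cs,key=len)[:,0]+[215,160]
w=np.array([ray(m,p,.22)[:2] for p in ct]).astype(np.float32)
c0,r0=cv2.minEnclosingCircle(w); print(c0,r0)
D=w-np.array(c0); az=np.arctan2(D[:,1],D[:,0]); r=np.hypot(*D.T)
f=np.sum((r-r.mean())*np.exp(6j*az)); print('lobe az mod60',np.degrees(np.angle(f))/6%60)
E
```

```text
17.75 yaw 121.29 j6 -0.356 p [0.5456 0.1521 0.3067] F [ 0.3  0.1 -0.3] M [ 0.007  0.009 -0.074] e6 -0.003 w 0.0928 0.0
(0.5453248023986816, 0.15217362344264984) 0.03619984909892082
lobe az mod60 3.4725528418198675
```

View pics/w4.png

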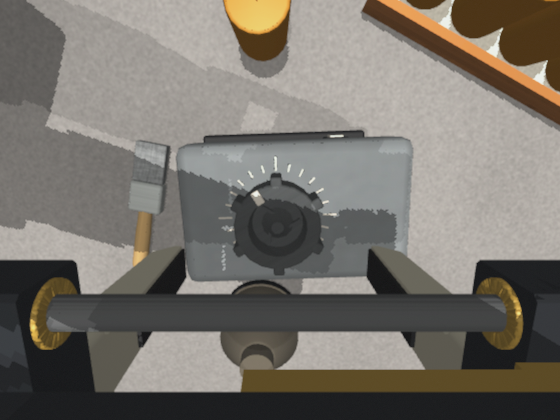

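The ring is released (settled near yaw 123°, net seven clicks from the start, about 4.9–5 clicks from touch). The other objects are undisturbed and the gripper is clear, so I'm handing in.

```bash
python3 -c "
from cell import robot
print(robot.close_job())"
```

```text
the job is handed in; nothing more can be done
None
```

I turned the ring clockwise until the burrs touched (about 0.6 N m above free turning), backed it off five clicks anticlockwise and let go, touching nothing else; the job was handed in at about 18 s, and no verdict came back.

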